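# Check a tailstock bore with a depth gauge and show its tip

## Task

Take the red-handled depth gauge from its wooden rack, slide its rod gently down into the sloping open bore of the teal tailstock until the brass collar stops against the bore's end, then draw the rod right out. Finish by holding the gauge still and level, with its tip over the middle of the white reading tile and about 10 cm above it: the program ends with the gripper still holding the gauge there, touching nothing else. Leave the other things on the bench where they are.

Things in the scene. Friction and masses are not known exactly. Their poses are not given: they have to be found in the camera images.
- gauge: loose depth gauge, 225 mm long, 0.22 kg. Origin on its axis at the brass collar's stop face, +x along the rod to the tip. Steel rod 12 mm thick, 100 mm long, last 15 mm tapering to a 5 mm tip. Collar 34 mm across, x -12 to 0 mm. Red handle 22 x 22 mm square, x -12 to -125 mm, flats facing y and z. Starts level on the rack, z up, axis 55 mm above the bench; handle free at the sides and below from x -18 to -105 mm.
- gauge_grip (a point): point on the gauge's axis near the middle of the handle, 65 mm behind the collar's stop face (gauge x = -65 mm): a good place to grip, across gauge y. Axes as the gauge.
- gauge_tip (a point): centre of the tip of the gauge's rod, 100 mm ahead of the collar's stop face. Axes as the gauge.
- quill: steel tube of the fixed teal tailstock. Origin at the centre of the bore's mouth, in its end face, 165 mm above the bench; +x along the bore's axis out of the mouth, rising 30 degrees, away from the robot. Bore 16 mm wide (flares to 24 mm in the last 6 mm), 170 mm deep; face 52 mm across. Gauge fully in: its origin at this origin, its +x opposite. Teal barrel 72 mm across, from 35 mm behind the mouth.
- tailstock: the fixed blue cradle below the tailstock, base plate 200 x 100 mm, on the bench; origin on the bench, 50 mm (level) behind the bore's mouth; its x axis is the level direction of the bore's outward axis.
- rack: the fixed light-wood rack of the gauge: base plate 240 x 70 x 12 mm (x from -115 to 125 mm), two slotted saddles 46 mm wide, up to 57 mm above the bench, at x = -95 and 75 mm. Origin on the bench, +x the way the gauge's tip points. The gauge starts with its origin at x = 20 mm, 55 mm up. It may lie on either side of the tailstock.
- tile: the fixed white ceramic reading tile, 100 x 100 x 8 mm, flat on the bench; origin at the centre of its underside (bench height). It lies on the other side of the tailstock from the rack.
- centre: bystander: pointed steel lathe centre standing on its flat end, 24 mm across, 80 mm tall; origin at its underside
- spacer: bystander: dark steel ring lying flat, 60 mm across, 16 mm tall; origin at its underside
- wax_tin: bystander: round aluminium tin, 64 mm across, 50 mm tall; origin at its underside
- brush: bystander: bench brush lying on the bench
- wrench: bystander: wrench lying on the bench
- chuck_key: bystander: steel T-shaped chuck key lying on the bench, 95 mm long
Things that resemble listed ones, but are neither listed nor needed, are in the scene too. There is more than one size of the tile; the one meant has the size given above.

How it is judged:
On the way, in this order (a step that is already met when the one before it is completed fails the run):
1. the rod is in the bore with the collar stopped against its end face (within 3 mm, in line) (x of gauge in the frame of quill below 0.003 m and distance between gauge and quill below 0.006 m and angle between the x axis of gauge and the x axis of quill, either way round below 0.07 rad and x of gauge_tip in the frame of quill below -0.09 m), for 0.2 s.
2. the rod is drawn right out of the bore, held in the fingers (x of gauge_tip in the frame of quill above 0.005 m and contact force between the fingers and gauge above 1 N), for 0.1 s.
At the end, for the whole second after the job is handed in: The gauge is held in the fingers and touches nothing else, still (below 20 mm/s), level within 7 degrees, its tip within 30 mm (level distance) of the tile's centre and 70 to 150 mm above the bench; no bystander has moved more than 30 mm (contact force between the fingers and gauge above 1 N and horizontal distance between gauge_tip and tile below 0.03 m and height (world z) of gauge_tip between 0.07 and 0.15 m and angle between gauge's own x axis and vertical between 1.4508 and 1.6908 rad and linear speed of gauge below 0.02 m/s and angular speed of gauge below 0.15 rad/s and contact force between gauge and tile below 0.1 N and contact force between gauge and rack below 0.1 N and contact force between gauge and tailstock below 0.1 N and contact force between gauge and wrench below 0.1 N and contact force between gauge and chuck_key below 0.1 N and contact force between gauge and wax_tin below 0.1 N and contact force between gauge and brush below 0.1 N and contact force between gauge and centre below 0.1 N and contact force between gauge and spacer below 0.1 N and distance of each of centre, spacer, wax_tin, brush, wrench, chuck_key from where it was at the start of the episode below 0.03 m); the arm keeps its last pose, push and grip.
It fails at once if the gauge is rammed into the tailstock (over 45 N) (contact force between gauge and tailstock above 45 N).
It fails at once if a bystander is moved by more than 30 mm (distance of any of centre, spacer, wax_tin, brush, wrench, chuck_key from where it was at the start of the episode above 0.03 m).
It also fails if it takes over 48 s, if anything falls off the work surface, if the arm or the gripper's body presses on something with over 40 N, if the wrist force passes 120 N, or if a joint passes its speed limit or range.

## Robot

A 7-joint arm with a two-finger parallel gripper is mounted at the origin on the work surface. World frame = base frame: x ahead of the robot, y to its left, z up, the work surface at z = 0. Lengths are in m, angles in rad, forces in N, time in s.
With the tool pointing down it reaches from about 0.425 to 0.875 m from the base axis. Payload 4.7 kg.
Tool frame: the origin (TCP) lies on the mounting face of the last link; the fingertips stand 182 mm ahead of it and the grasp point (between the pads) lies 164 mm ahead of it; x points along the fingers, y is the direction in which the jaws open and shut, and the axes are right-handed (so a half turn about x gives the same grasp; the last joint's range is limited). The gripper opens to 87 mm and grips with 3 to 60 N. Pads are 19 mm wide; open, the fingers measure 117 mm over their backs; the gripper's body (75 mm by 190 mm) begins 51 mm behind the grasp point.
Start: joints at [1.182, 0.321, -0.07, 1.45, 0.023, 1.371, -0.057], TCP at [0.255, -0.598, 0.405] pointing down, gripper open.
Joint ranges: [-2.86, 2.86], [-0.3, 2.09], [-1.38, 1.24], [0.06, 2.45], [-1.56, 4.7], [0.09, 2.05], [-2.69, 2.69]. Speed limits (rad/s): [2.57, 2.57, 3.14, 3.14, 3.14, 3.14, 3.14].

## Interface

Orientations are given as a rotation vector (axis times angle).
In Python, from bench import monitor, get_image, ctrl gives the robot as it stands.
- The arm moves only by the shell command python3 -m creep 'ROWS' [FORCE]. ROWS is JSON, a list of rows, each a list of 7 numbers: the shift along the tool's x, y, z in mm, then the turn, a rotation vector about the tool's x, y, z in rad, then the finger opening in mm, from 0 to 87. A call has 1 to 5 rows; each row shifts and turns the commanded pose from where the row before left it, along the tool's axes as they then stand; what a row does not reach is not made up. A row lasts 1/10 s, in which the tool goes at most 50 mm and 8.59 degrees, less where a joint would pass 70% of its speed; a pose out of reach is approached as far as the arm can. A call is refused whole if a number of a shift passes 50 or a number of a turn 0.15, either way. A call with a gripper value outside its range is refused whole. The fingers move at their own pace and stop on an object; FORCE is the grip in N (left out, the last holds). Time passes only in rows, so rows that do not move let the fingers close. It gives the time, the measured TCP pose, the force and the opening at its end, in the units of the state.
- monitor.get_state(): the state, without advancing time (a new reading comes with each control period).
- get_image(name): name is "scene" or "side" or "wrist"; returns a dict with "img" (400x640x3 uint8, red, green, blue), "mtx" (3x3 intrinsics, pixels), "view" (4x4, takes a point from world to camera coordinates). Camera axes: x right, y up, looking along -z (the intrinsics and any distortion apply to the point x, -y, -z); pixel columns grow to the right and rows downward; lengths in m; the calibration is good to about 2 mm. A picture is of the moment at which its call begins. There is no depth.
- ctrl.close_job(): hands the job in, once; it reports no verdict.
The state is a dict: "time": time; "joint_positions": joint angles; "qd": joint speeds; "joint_torque": joint torques, N m; "position": TCP position; "tool_rot": TCP orientation; "ft_force": force on the tool from outside, world axes, zero at the start; "torque": the same for the moment, N m; "grip_width": opening from 0.0 (shut) to 1.0 (fully open).
Only numpy, scipy, OpenCV 4.12 (cv2) and the standard library are available. Lean on these libraries where they do the work, as an engineer would, in place of code of your own. Each camera call takes 0.05 s, during which the arm holds its last target.

## Working session

There is one attempt and no reset: what is moved stays moved. The work goes in short steps, Python scripts to look and compute and a shell command to move; the robot and the scene stay as the last step left them, time stands still between calls to the robot, and variables do not carry over. Pictures are saved under pics/ and viewed, and the job is handed in when it is done.

```bash
ls; mkdir -p pics; cat > h.py <<'E'
import numpy as np, cv2
from scipy.spatial.transform import Rotation as R
from bench import monitor, get_image, ctrl
def grab(n,tag):
    d=get_image(n); np.savez(f'pics/{tag}.npz',**d); cv2.imwrite(f'pics/{tag}.png',d['img'][:,:,::-1]); return d
def load(tag): return dict(np.load(f'pics/{tag}.npz'))
def ray(d,u,v):
    K=d['mtx'];V=d['view']; c=np.linalg.inv(K)@[u,v,1.]; c=np.array([c[0],-c[1],-c[2]])
    Rm=V[:3,:3]; o=-Rm.T@V[:3,3]; w=Rm.T@c; return o,w/np.linalg.norm(w)
def onz(d,u,v,z):
    o,w=ray(d,u,v); return o+w*(z-o[2])/w[2]
def proj(d,p):
    c=d['view'][:3,:3]@np.asarray(p)+d['view'][:3,3]; c=np.array([c[0],-c[1],-c[2]]); q=d['mtx']@c; return q[:2]/q[2]
def tri(d1,a,d2,b):
    o1,w1=ray(d1,*a);o2,w2=ray(d2,*b)
    t=np.linalg.lstsq(np.c_[w1,-w2],o2-o1,rcond=None)[0]; p,q=o1+w1*t[0],o2+w2*t[1]; return (p+q)/2,np.linalg.norm(p-q)
def st():
    s=monitor.get_state(); return s
E
python3 - <<'E'
from h import *
for n in ('scene','side','wrist'):
    d=grab(n,n+'0'); print(n,d.keys(),d['mtx'].round(1).tolist(),(-d['view'][:3,:3].T@d['view'][:3,3]).round(3))
s=st();print(s)
E
```

```text
pics
scene dict_keys(['img', 'mtx', 'view']) [[369.2, 0.0, 317.8], [0.0, 369.2, 195.7], [0.0, 0.0, 1.0]] [0.991 0.708 0.872]
side dict_keys(['img', 'mtx', 'view']) [[387.1, 0.0, 320.3], [0.0, 387.1, 206.7], [0.0, 0.0, 1.0]] [0.416 0.871 1.148]
wrist dict_keys(['img', 'mtx', 'view']) [[316.8, 0.0, 317.2], [0.0, 316.8, 199.6], [0.0, 0.0, 1.0]] [ 0.317 -0.572  0.384]
{'time': 0.15, 'joint_positions': array([ 1.1820761 ,  0.32167383, -0.07009888,  1.45142431,  0.0226077 ,
        1.37081174, -0.05692204]), 'qd': array([ 3.57652501e-04, -1.67227789e-03, -3.93846602e-04, -3.20447459e-03,
       -6.99235490e-05,  1.03728989e-03,  1.33428961e-03]), 'joint_torque': array([-3.86277006e-04, -4.91795826e+01, -4.04719245e-01, -3.12877429e+01,
       -6.39611157e-02,  4.05435765e-02,  1.23119421e-04]), 'position': array([ 0.25472433, -0.59783606,  0.40388413]), 'tool_rot': array([ 2.00015407,  0.40999889, -2.00096097]), 'ft_force': array([0.75399301, 0.88016265, 0.5169972 ]), 'torque': array([-0.00959589,  0.0022478 , -0.01051875]), 'grip_width': 1.0006654362217233}
```

View pics/scene0.png

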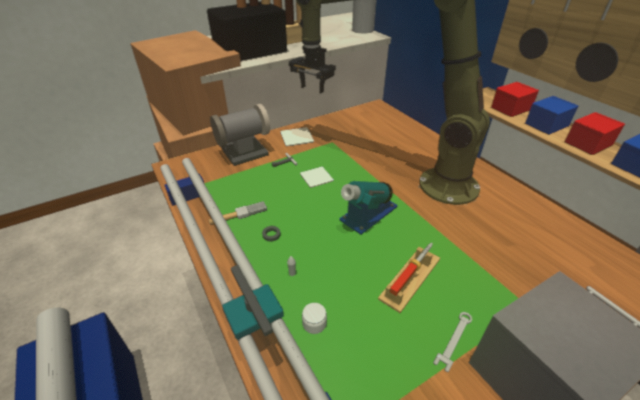

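View pics/side0.png

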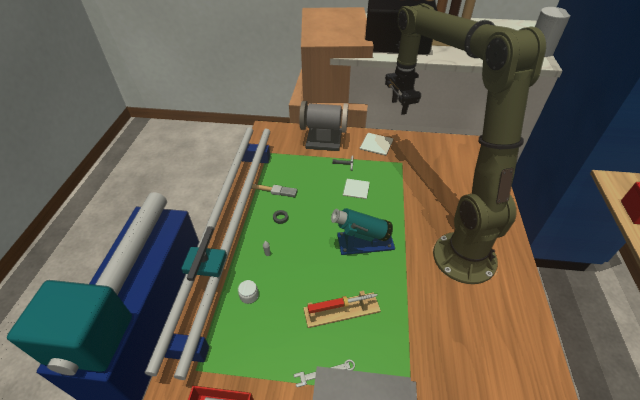

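View pics/wrist0.png

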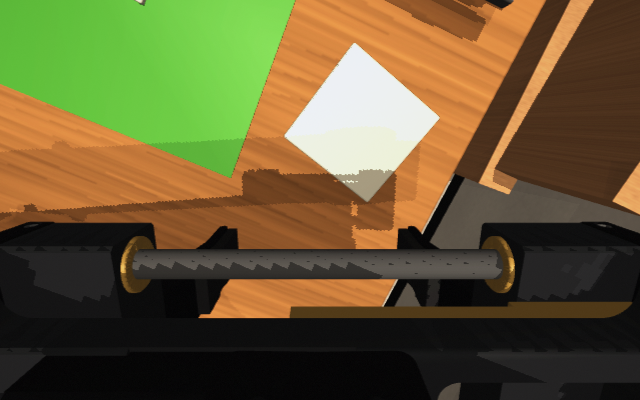

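The scene view shows the gauge in its rack (~410,278), the tailstock (~368,200), and two white plates (317,177 and 297,137). Next I'll enlarge these and measure them.

```bash
python3 - <<'E'
from h import *
a=load('side0')['img'];b=load('scene0')['img']
def crop(im,x,y,w,h,s,n): cv2.imwrite(f'pics/{n}.png',cv2.resize(im[y:y+h,x:x+w,::-1],None,fx=s,fy=s,interpolation=cv2.INTER_CUBIC))
crop(a,295,120,120,210,3,'c_side')   # dummy whole
crop(a,295,195,110,135,4,'c_side1'); crop(b,330,165,120,150,4,'c_scene1')
for t in('side0','scene0'):
    d=load(t);im=d['img'].astype(int)
    m=((im.min(2)>190)&(im.max(2)-im.min(2)<40)).astype('uint8')
    n,l,s,c=cv2.connectedComponentsWithStats(m)
    for i in range(1,n):
        if s[i,4]>100:
            cs,_=cv2.findContours((l==i).astype('uint8'),0,1); r=cv2.boxPoints(cv2.minAreaRect(cs[0]))
            ap=cv2.approxPolyDP(cs[0],5,True)[:,0]
            P=[onz(d,*p,.008)[:2].round(3) for p in ap]
            print(t,c[i].round(1),s[i,4],onz(d,*c[i],.008).round(3),'sides',[np.linalg.norm(P[k]-P[k-1]).round(3) for k in range(len(P))])
E
```

```text
side0 [371.  144.6] 184 [ 0.352 -0.605  0.008] sides [np.float64(0.153), np.float64(0.099), np.float64(0.113)]
side0 [354.9 190. ] 213 [ 0.41  -0.292  0.008] sides [np.float64(0.053), np.float64(0.061), np.float64(0.089), np.float64(0.072), np.float64(0.04), np.float64(0.064)]
side0 [246.3 288.5] 142 [0.746 0.221 0.008] sides [np.float64(0.049), np.float64(0.037), np.float64(0.042)]
```

View pics/c_side1.png

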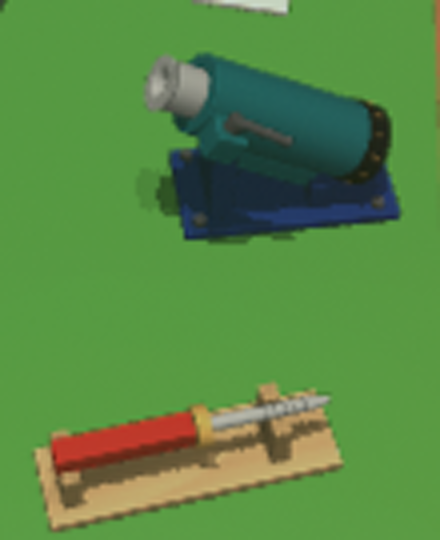

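View pics/c_scene1.png

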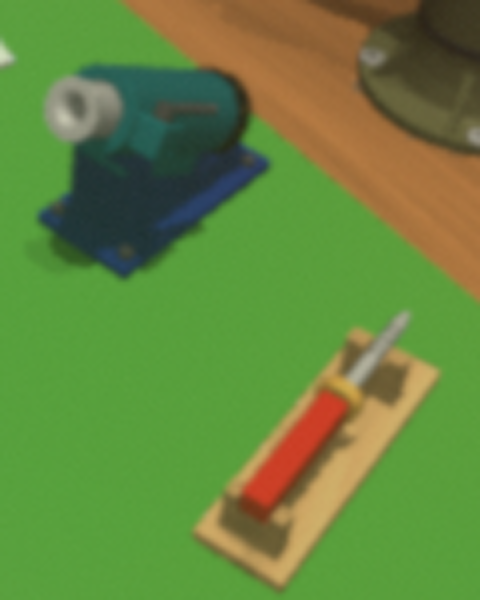

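```bash
python3 - <<'E'
from h import *
A=load('side0');B=load('scene0')
for t,d in(('side',A),('scene',B)):
    im=d['img'].astype(int)
    for nm,m in(('white',(im.min(2)>150)&(im.max(2)-im.min(2)<45)),('red',(im[:,:,0]>130)&(im[:,:,1]<70)&(im[:,:,2]<70)),('wood',0)):
        if nm=='wood': continue
        n,l,s,c=cv2.connectedComponentsWithStats(m.astype('uint8'))
        for i in range(1,n):
            if s[i,4]>120 and 250<c[i][0]<480 and 100<c[i][1]<330:
                cs,_=cv2.findContours((l==i).astype('uint8'),0,1); 
                z=.008 if nm=='white' else .06
                r=cv2.boxPoints(cv2.minAreaRect(cs[0])); ap=cv2.approxPolyDP(cs[0],4,True)[:,0]
                P=[onz(d,*p,z)[:2] for p in ap]
                print(t,nm,c[i].round(1),s[i,4],onz(d,*c[i],z).round(3),[np.linalg.norm(P[k]-P[k-1]).round(3) for k in range(len(P))],[p.round(3).tolist() for p in P])
print('mouth',tri(A,(335.5,215.7),B,(347.5,192.5)))
print('tip',tri(A,(377.2,295),B,(431.2,244)),onz(A,377.2,295,.055),onz(B,431.2,244,.055))
# handle top rear mid / collar
E
```

```text
side white [375.3 143.3] 407 [ 0.332 -0.618  0.008] [np.float64(0.081), np.float64(0.118), np.float64(0.125), np.float64(0.07), np.float64(0.057)] [[0.369, -0.695], [0.403, -0.581], [0.281, -0.551], [0.267, -0.62], [0.291, -0.672]]
side white [356.1 187.9] 376 [ 0.406 -0.305  0.008] [np.float64(0.091), np.float64(0.093), np.float64(0.096), np.float64(0.091)] [[0.448, -0.355], [0.458, -0.263], [0.362, -0.256], [0.357, -0.347]]
side red [325.1 304.3] 200 [0.473 0.277 0.06 ] [np.float64(0.111), np.float64(0.111)] [[0.419, 0.263], [0.524, 0.296]]
scene white [295.5 136.4] 351 [ 0.334 -0.617  0.008] [np.float64(0.117), np.float64(0.111), np.float64(0.12), np.float64(0.086)] [[0.373, -0.688], [0.401, -0.581], [0.285, -0.55], [0.269, -0.635]]
scene white [316.1 176.2] 364 [ 0.408 -0.305  0.008] [np.float64(0.093), np.float64(0.09), np.float64(0.093), np.float64(0.086)] [[0.364, -0.257], [0.355, -0.346], [0.448, -0.354], [0.456, -0.268]]
scene white [313.7 313.1] 371 [0.722 0.219 0.008] [np.float64(0.047), np.float64(0.045), np.float64(0.029), np.float64(0.023), np.float64(0.04)] [[0.713, 0.188], [0.751, 0.212], [0.749, 0.241], [0.729, 0.252], [0.695, 0.232]]
scene red [403.6 277.8] 234 [0.474 0.28  0.06 ] [np.float64(0.018), np.float64(0.113), np.float64(0.028), np.float64(0.078)] [[0.419, 0.256], [0.527, 0.291], [0.5, 0.299], [0.427, 0.273]]
mouth (array([ 0.46941917, -0.00568458,  0.15857584]), np.float64(8.287121110732578e-05))
tip (array([0.31209949, 0.21938733, 0.04918073]), np.float64(0.00039030622396623606)) [0.31264264 0.22261345 0.055     ] [0.31698389 0.22307072 0.055     ]
```

```bash
cat >> h.py <<'E'
def tcp():
    s=st(); return s['position'],R.from_rotvec(s['tool_rot'])
def show():
    s=st();p,r=tcp();M=r.as_matrix()
    print('t',round(s['time'],2),'p',p.round(4),'grasp',(p+.164*M[:,0]).round(4),'x',M[:,0].round(3),'y',M[:,1].round(3),'z',M[:,2].round(3),'w',round(s['grip_width']*87,1),'F',s['ft_force'].round(1),'q',s['joint_positions'].round(2))
def plan(pt,Mt):
    # move first (in present tool axes, mm), then turn
    p,r=tcp();M=r.as_matrix(); print('shift first mm',(M.T@(pt-p)*1000).round(1),'turn',R.from_matrix(M.T@Mt).as_rotvec().round(4),'shift if after turn',(Mt.T@(pt-p)*1000).round(1))
def Mxy(x,y):
    x=np.array(x,float);x/=np.linalg.norm(x);y=np.array(y,float);y-=x*(x@y);y/=np.linalg.norm(y);return np.c_[x,y,np.cross(x,y)]
E
python3 - <<'E'
from h import *
show()
d=load('wrist0');p,r=tcp();M=r.as_matrix()
o=-d['view'][:3,:3].T@d['view'][:3,3]
print('cam in tool',M.T@(o-p),'look in tool',M.T@(-d['view'][2,:3]),'img right',M.T@d['view'][0,:3])
g=np.array([-.944,-.33,0]);g/=np.linalg.norm(g)
y=np.cross([0,0,1],g)
for s in(1,-1): 
    Mt=Mxy([0,0,-1],s*y);print(s);plan(np.array([.52,.0,.50]),Mt); plan(np.array([.52,.0,.50]),Mxy([0,0,-1],[0,s,0]))
E
```

```text
t 0.15 p [ 0.2547 -0.5978  0.4039] grasp [ 0.2546 -0.5976  0.2399] x [-0.001  0.001 -1.   ] y [ 0.392 -0.92  -0.002] z [-0.92  -0.392  0.   ] w 87.1 F [0.8 0.9 0.5] q [ 1.18  0.32 -0.07  1.45  0.02  1.37 -0.06]
cam in tool [ 0.01999159  0.00094669 -0.06696204] look in tool [9.69559302e-01 4.81993829e-04 2.44856138e-01] img right [-3.34069209e-04  9.99999736e-01 -6.45659911e-04]
1
shift first mm [ -95.5 -446.1 -478.4] turn [0.0665 0.0001 0.0015] shift if after turn [ -96.1 -476.8 -447.7]
shift first mm [ -95.5 -446.1 -478.4] turn [-2.7388e+00 -2.1000e-03  6.0000e-04] shift if after turn [-96.1 597.8 265.3]
-1
shift first mm [ -95.5 -446.1 -478.4] turn [-3.0751e+00 -2.3000e-03  2.0000e-04] shift if after turn [-96.1 476.8 447.7]
shift first mm [ -95.5 -446.1 -478.4] turn [4.028e-01 4.000e-04 1.500e-03] shift if after turn [ -96.1 -597.8 -265.3]
```

```bash
python3 -m creep '[[-20,-30,-34,0,0,0,87],[-20,-30,-34,0,0,0,87],[-10,-32,-34,0.03,0,0,87],[-8,-32,-34,0.03,0,0,87],[-7,-32,-34,0,0,0,87]]' && python3 -m creep '[[-7,-32,-34,0,0,0,87],[-7,-32,-34,0,0,0,87],[-7,-32,-34,0,0,0,87],[-5,-32,-34,0,0,0,87],[-5,-32,-34,0,0,0,87]]' && python3 -m creep '[[0,-32,-34,0,0,0,87],[0,-32,-34,0,0,0,87],[0,-32,-34,0,0,0,87],[0,-25,-30,0,0,0,87],[0,0,0,0,0,0,87]]'; python3 - <<'E'
from h import *
show(); grab('wrist','w1')
E
```

```text
time: 0.65
position: [0.3542, -0.3877, 0.4702]
tool_rot: [2.036, 0.351, -2.036]
ft_force: [0.4, -0.4, -0.5]
grip_width: 1.006
time: 1.15
position: [0.4605, -0.1798, 0.501]
tool_rot: [2.035, 0.351, -2.035]
ft_force: [0.4, -0.7, -0.3]
grip_width: 0.999
time: 1.65
position: [0.5449, -0.017, 0.5004]
tool_rot: [2.032, 0.366, -2.029]
ft_force: [-0.1, 0.6, 0.6]
grip_width: 1.001
t 1.65 p [ 0.5449 -0.017   0.5004] grasp [ 0.545  -0.0163  0.3365] x [ 0.     0.004 -1.   ] y [ 0.346 -0.938 -0.004] z [-0.938 -0.346 -0.002] w 87.1 F [-0.1  0.6  0.6] q [ 0.56  0.1  -0.62  1.54  0.06  1.52 -1.28]
```

View pics/w1.png

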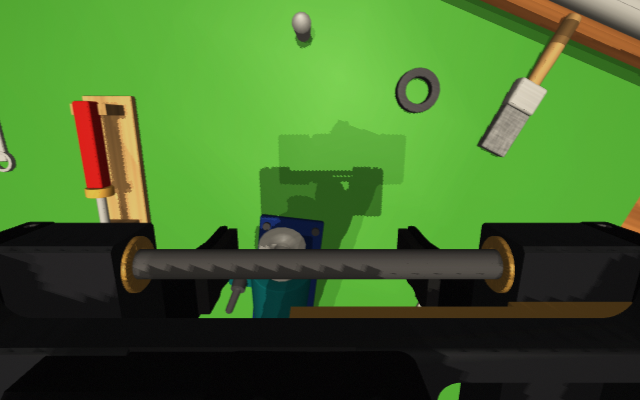

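```bash
python3 -m creep '[[0,0,36,0,0,0,87],[0,0,36,0,0,0,87],[0,0,36,0,0,0,87],[0,0,0,0,0,0,87]]'; python3 - <<'E'
from h import *
show(); d=grab('wrist','w2'); cv2.imwrite('pics/w2c.png',cv2.resize(d['img'][80:230,180:380,::-1],None,fx=4,fy=4,interpolation=cv2.INTER_CUBIC))
print(proj(d,[.469,-.006,.165]))
E
```

```text
time: 2.1
position: [0.4386, -0.0628, 0.501]
tool_rot: [2.037, 0.342, -2.04]
ft_force: [0.2, -0.1, -0.8]
grip_width: 0.998
t 2.1 p [ 0.4386 -0.0628  0.501 ] grasp [ 0.4384 -0.0634  0.337 ] x [-0.001 -0.003 -1.   ] y [ 0.329 -0.944  0.003] z [-0.944 -0.329  0.002] w 86.8 F [ 0.2 -0.1 -0.8] q [ 0.68 -0.15 -0.52  1.75 -0.07  1.52 -1.07]
[270.59378255 139.43796844]
```

View pics/w2.png

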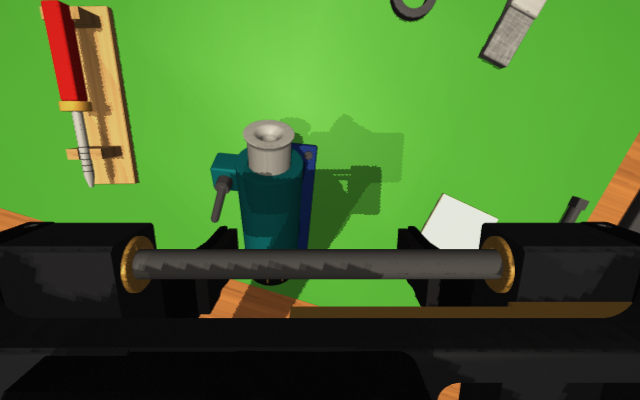

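```bash
python3 - <<'E'
from h import *
d=load('w2'); im=d['img']
cv2.imwrite('pics/w2c.png',cv2.resize(im[105:250,195:335,::-1],None,fx=5,fy=4,interpolation=cv2.INTER_CUBIC))
cv2.imwrite('pics/w2g.png',cv2.resize(im[0:200,30:150,::-1],None,fx=3,fy=3,interpolation=cv2.INTER_CUBIC))
hsv=cv2.cvtColor(im,cv2.COLOR_RGB2HSV)
red=((hsv[:,:,0]<8)|(hsv[:,:,0]>172))&(hsv[:,:,1]>180)&(hsv[:,:,2]>90); red[205:]=0
ys,xs=np.nonzero(red); print('red',xs.min(),xs.max(),ys.min(),ys.max())
teal=(hsv[:,:,0]>82)&(hsv[:,:,0]<100)&(hsv[:,:,1]>100)
for v in range(180,246,8):
    u=np.nonzero(teal[v])[0]; print('teal',v,u.min(),u.max(),len(u))
grey=(hsv[:,:,1]<60)
for v in range(118,180,4):
    u=np.nonzero(grey[v,200:340])[0]+200; print('q',v,u.min(),u.max(),len(u)) if len(u) else 0
E
```

```text
red 41 77 0 100
teal 180 213 301 74
teal 188 231 301 71
teal 196 239 300 62
teal 204 240 311 62
teal 212 241 310 60
teal 220 242 298 57
teal 228 243 298 56
teal 236 244 297 54
teal 244 245 307 54
q 122 254 281 28
q 126 247 288 42
q 130 244 292 49
q 134 243 293 51
q 138 245 293 49
q 142 247 290 44
q 146 248 290 43
q 150 248 290 43
q 154 248 311 50
q 158 248 310 48
q 162 248 289 42
q 166 249 289 41
q 170 252 286 35
q 174 260 279 20
q 178 218 230 13
```

View pics/w2c.png

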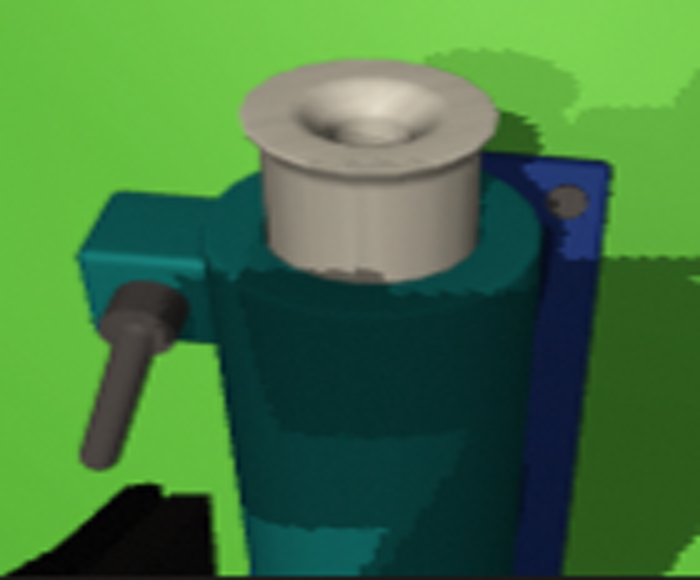

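View pics/w2g.png

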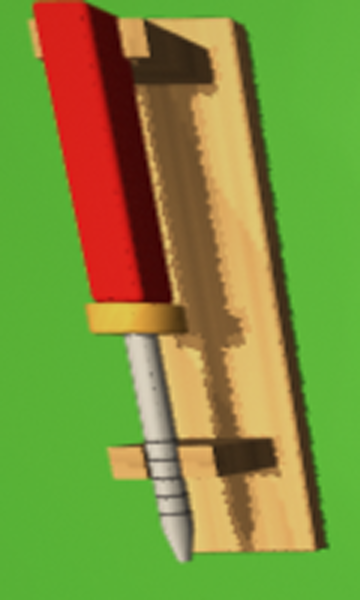

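```bash
python3 - <<'E'
from h import *
d=load('w2'); im=d['img']
hsv=cv2.cvtColor(im,cv2.COLOR_RGB2HSV)
o,_=ray(d,0,0)
def run(mask,u0):
    a=u0
    while mask[a-1]:a-=1
    b=u0
    while mask[b+1]:b+=1
    return a-.5,b+.5
teal=(hsv[:,:,0]>82)&(hsv[:,:,0]<102)&(hsv[:,:,1]>100)
L=[];Rr=[]
for v in range(208,247):
    a,b=run(teal[v],270);L.append((a,v));Rr.append((b,v))
grey=(hsv[:,:,1]<60); QL=[];QR=[]
for v in range(147,164):
    a,b=run(grey[v],270);QL.append((a,v));QR.append((b,v))
print(L[::8],Rr[::8],QL[::5],QR[::5])
def edge(P):
    P=np.array(P); c=np.polyfit(P[:,1],P[:,0],1); e=P[:,0]-np.polyval(c,P[:,1]); c=np.polyfit(P[abs(e)<1.5,1],P[abs(e)<1.5,0],1)
    v=P[[0,-1],1]; r=[ray(d,np.polyval(c,x),x)[1] for x in v]; n=np.cross(r[0],r[1]); return n/np.linalg.norm(n)
for nm,(l,r) in dict(barrel=(L,Rr),quill=(QL,QR)).items():
    n1,n2=edge(l),edge(r); nb=n1+n2; nb/=np.linalg.norm(nb)
    # d=(c cos t, c sin t, s)
    from scipy.optimize import brentq
    c,s=np.cos(np.pi/6),.5; f=lambda t: nb@[c*np.cos(t),c*np.sin(t),s]
    t=brentq(f,-.6,.6); print(nm,'yaw deg',np.degrees(t),'mouth line offset: y at x=.469,z=.165:',(nb@o-nb[0]*.469-nb[2]*.165)/nb[1], 'cross',np.cross(n1,n2)/np.linalg.norm(np.cross(n1,n2)))
# face ellipse
print('mouth',onz(d,269.2,133.8,.165), 'edges L/R', onz(d,243.8,133.8,.165),onz(d,294.8,133.8,.165))
print('tip',onz(d,90.7,186.7,.055),'rod@collar',onz(d,77.7,111.7,.055))
print('collar topmid? ',onz(d,(88/3+30+185/3+30)/2,318/3,.055))
print('handle top L',onz(d,41.7,1.7,.066),onz(d,60,100,.066),' ridge',onz(d,58.3,1.7,.066),onz(d,75.3,100,.066))
w=(hsv[:,:,1]<50)&(hsv[:,:,2]>150);w[240:]=0;w[:,:400]=0;w[:150]=0
E
```

```text
[(240.5, 208), (241.5, 216), (242.5, 224), (243.5, 232), (244.5, 240)] [(299.5, 208), (299.5, 216), (298.5, 224), (298.5, 232), (297.5, 240)] [(247.5, 147), (247.5, 152), (247.5, 157), (247.5, 162)] [(290.5, 147), (290.5, 152), (290.5, 157), (289.5, 162)]
barrel yaw deg 13.745708934898731 mouth line offset: y at x=.469,z=.165: -0.0040756631922603545 cross [-0.84778298 -0.20999696 -0.4869962 ]
quill yaw deg 11.746800399002007 mouth line offset: y at x=.469,z=.165: -0.004665572410050998 cross [-0.95581452 -0.26287259 -0.13159255]
mouth [ 0.47373548 -0.00311288  0.165     ] edges L/R [0.46556219 0.02029971 0.165     ] [ 0.48197745 -0.02672218  0.165     ]
tip [0.31531787 0.22018256 0.055     ] rod@collar [0.40903531 0.2522015  0.055     ]
collar topmid?  [0.4152146  0.25595739 0.055     ]
handle top L [0.52166169 0.30303115 0.066     ] [0.418327  0.2675862 0.066    ]  ridge [0.5280321 0.2848536 0.066    ] [0.42461242 0.24960065 0.066     ]
```

```bash
python3 - <<'E'
from h import *
show(); M=Mxy([0,0,-1],np.cross([0,0,1],[-.946,-.324,0])); print(M.round(3))
plan(np.array([.472,.275,.35]),M)
E
```

```text
t 2.15 p [ 0.4403 -0.0618  0.5011] grasp [ 0.4404 -0.0622  0.3371] x [ 0.001 -0.002 -1.   ] y [ 0.331 -0.944  0.002] z [-0.944 -0.331  0.   ] w 87.2 F [ 0.3  0.7 -0.2] q [ 0.68 -0.15 -0.53  1.75 -0.07  1.52 -1.07]
[[ 0.     0.324 -0.946]
 [ 0.    -0.946 -0.324]
 [-1.     0.    -0.   ]]
shift first mm [ 150.4 -307.7 -141.4] turn [ 0.0072  0.0001 -0.0025] shift if after turn [ 151.1 -308.3 -139.1]
```

```bash
python3 -m creep '[[0,-40,-18,0,0,0,87],[10,-40,-18,0.007,0,0,87],[15,-40,-18,0,0,0,87],[20,-40,-18,0,0,0,87],[20,-40,-18,0,0,0,87]]' && python3 -m creep '[[25,-40,-18,0,0,0,87],[25,-38,-18,0,0,0,87],[25,-30,-14,0,0,0,87],[10,0,0,0,0,0,87],[0,0,0,0,0,0,87]]'; python3 - <<'E'
from h import *
show(); d=grab('wrist','w3'); M=Mxy([0,0,-1],np.cross([0,0,1],[-.946,-.324,0]))
plan(np.array([.472,.275,.219]),M)
g=np.array([-.946,-.324,0]);o=np.array([.410,.2537,.055])
for x in(-.125,-.065,-.012,0,.1): print(x,proj(d,o+g*x+[0,0,.011 if x<0 else 0]).round(1))
E
```

```text
time: 2.65
position: [0.461, 0.1605, 0.4355]
tool_rot: [2.042, 0.345, -2.038]
ft_force: [0.1, -0.2, -1.0]
grip_width: 1.003
time: 3.15
position: [0.4719, 0.2769, 0.3489]
tool_rot: [2.034, 0.348, -2.043]
ft_force: [-0.4, -0.7, 0.1]
grip_width: 1.004
t 3.15 p [0.4719 0.2769 0.3489] grasp [0.4712 0.2768 0.1849] x [-0.005 -0.    -1.   ] y [ 0.331 -0.944 -0.001] z [-0.944 -0.331  0.004] w 87.4 F [-0.4 -0.7  0.1] q [ 0.26  0.25 -0.95  1.76  0.22  1.25 -1.98]
shift first mm [131.2   0.9   0.7] turn [0.0054 0.002  0.0003] shift if after turn [131.2   0.8   0.9]
-0.125 [319.2 128.4]
-0.065 [318.5 200.2]
-0.012 [318.  257.3]
0 [317.8 264.1]
0.1 [317. 354.]
```

View pics/w3.png

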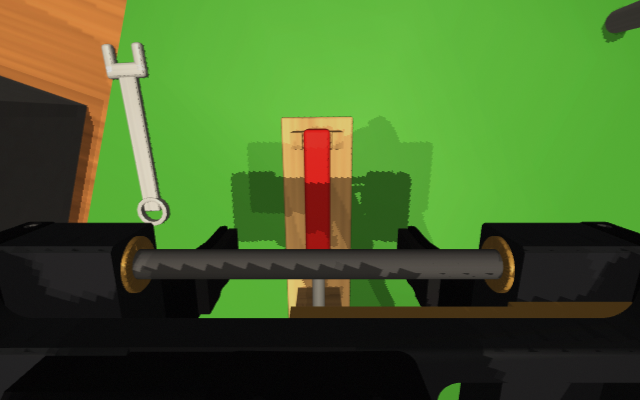

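The handle runs from (317,129) straight down between the fingers, which matches the prediction, so I'm descending and gripping.

```bash
python3 -m creep '[[30,0,0,0.005,0,0,87],[30,0,0,0,0,0,87],[30,0,0,0,0,0,87],[25,0,0,0,0,0,87],[15,0,0,0,0,0,87]]' && python3 -m creep '[[0,0,0,0,0,0,87],[0,0,0,0,0,0,15],[0,0,0,0,0,0,15],[0,0,0,0,0,0,15],[0,0,0,0,0,0,15]]' 35 && python3 -m creep '[[0,0,0,0,0,0,15],[0,0,0,0,0,0,15],[0,0,0,0,0,0,15]]' 35; python3 - <<'E'
from h import *
show()
E
```

```text
time: 3.7
position: [0.4731, 0.2747, 0.2203]
tool_rot: [2.044, 0.336, -2.043]
ft_force: [-0.0, -0.2, 0.3]
grip_width: 0.998
time: 4.2
position: [0.4724, 0.277, 0.2219]
tool_rot: [2.044, 0.341, -2.041]
ft_force: [0.1, -1.0, 0.3]
grip_width: 0.725
time: 4.5
position: [0.4721, 0.2768, 0.221]
tool_rot: [2.042, 0.341, -2.042]
ft_force: [0.4, -0.4, -0.1]
grip_width: 0.449
t 4.5 p [0.4721 0.2768 0.221 ] grasp [0.4721 0.2768 0.057 ] x [-0. -0. -1.] y [ 0.325 -0.946  0.   ] z [-0.946 -0.325  0.   ] w 39.1 F [ 0.4 -0.4 -0.1] q [ 0.17  0.41 -0.88  1.88  0.37  1.02 -2.1 ]
```

```bash
python3 -m creep '[[0,0,0,0,0,0,15],[0,0,0,0,0,0,15],[0,0,0,0,0,0,15],[0,0,0,0,0,0,15],[0,0,0,0,0,0,15]]' 40; python3 - <<'E'
from h import *
show()
E
```

```text
time: 5.0
position: [0.4721, 0.2769, 0.2209]
tool_rot: [2.042, 0.341, -2.042]
ft_force: [0.2, 0.3, -0.4]
grip_width: 0.249
t 5.0 p [0.4721 0.2769 0.2209] grasp [0.4721 0.2769 0.0569] x [-0.  0. -1.] y [ 0.325 -0.946 -0.   ] z [-0.946 -0.325 -0.   ] w 21.7 F [ 0.2  0.3 -0.4] q [ 0.17  0.41 -0.88  1.88  0.37  1.02 -2.1 ]
```

```bash
python3 -m creep '[[0,0,0,0,0,0,12],[-20,0,0,0,0,0,12],[-40,0,0,0,0,0,12],[-45,0,0,0,0,0,12],[-45,0,0,0,0,0,12]]' 40 && python3 -m creep '[[-40,0,0,0,0,0,12],[-30,0,0,0,0,0,12],[0,0,0,0,0,0,12]]' 40; python3 - <<'E'
from h import *
show(); M=tcp()[1].as_matrix()
for t in(13,13.5):
  a=np.radians(t);u=np.array([np.cos(np.pi/6)*np.cos(a),np.cos(np.pi/6)*np.sin(a),.5]) # quill x
  g=-u; up=np.cross(g,[np.sin(a),-np.cos(a),0]); up*=np.sign(up[2])
  Mt=np.c_[-up,np.cross(g,-up),g]; print(np.linalg.det(Mt))
  m=np.array([.4725,-.0035,.165])
  for back in(.22,.13,.0): 
    o=m+u*back; T=o-Mt@np.array([.165,0,.065]); print(back,T.round(4)); plan(T,Mt)
d=grab('side','s1');grab('scene','c1')
E
```

```text
time: 5.5
position: [0.4716, 0.2764, 0.3718]
tool_rot: [2.04, 0.34, -2.044]
ft_force: [1.5, -0.0, -2.4]
grip_width: 0.251
time: 5.8
position: [0.4726, 0.2778, 0.4451]
tool_rot: [2.05, 0.342, -2.035]
ft_force: [0.7, 1.3, -2.6]
grip_width: 0.251
t 5.8 p [0.4726 0.2778 0.4451] grasp [0.4737 0.2781 0.2811] x [ 0.007  0.002 -1.   ] y [ 0.325 -0.946  0.   ] z [-0.946 -0.325 -0.007] w 21.8 F [ 0.7  1.3 -2.6] q [ 0.3   0.18 -0.98  1.62  0.15  1.41 -1.94]
1.0000000000000002
0.22 [0.6326 0.0335 0.4504]
shift first mm [ -4.7 283.  -72.1] turn [0.1013 0.5158 0.0274] shift if after turn [ 45.9 274.  -90.1]
0.13 [0.5567 0.0159 0.4054]
shift first mm [ 39.7 274.9   5.8] turn [0.1013 0.5158 0.0274] shift if after turn [ 4.59e+01  2.74e+02 -1.00e-01]
0.0 [ 0.447  -0.0094  0.3404]
shift first mm [103.9 263.3 118.2] turn [0.1013 0.5158 0.0274] shift if after turn [ 45.9 274.  129.9]
1.0000000000000004
0.22 [0.6323 0.0349 0.4504]
shift first mm [ -4.7 281.6 -72.2] turn [0.0928 0.5159 0.0251] shift if after turn [ 44.7 273.5 -88. ]
0.13 [0.5565 0.0167 0.4054]
shift first mm [ 39.7 274.2   5.7] turn [0.0928 0.5159 0.0251] shift if after turn [ 44.7 273.5   2. ]
0.0 [ 0.447  -0.0096  0.3404]
shift first mm [103.9 263.5 118.3] turn [0.0928 0.5159 0.0251] shift if after turn [ 44.7 273.5 132. ]
```

View pics/s1.png

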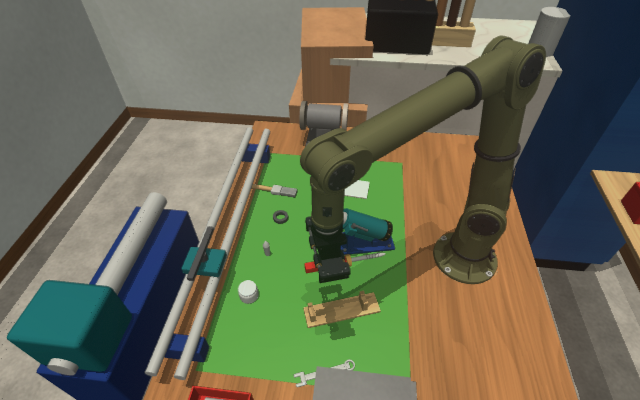

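```bash
python3 -m creep '[[0,0,-20,0.024,0.129,0.006,12],[0,0,-20,0.024,0.129,0.007,12],[0,0,-20,0.024,0.129,0.007,12],[0,0,-20,0.024,0.129,0.006,12],[0,0,0,0,0,0,12]]' 40 && python3 -m creep '[[0,40,-2,0,0,0,12],[0,40,-2,0,0,0,12],[0,40,-2,0,0,0,12],[0,40,-2,0,0,0,12],[0,40,0,0,0,0,12]]' 40 && python3 -m creep '[[0,30,0,0,0,0,12],[0,0,0,0,0,0,12]]'; python3 - <<'E'
from h import *
show(); M=tcp()[1].as_matrix()
for t in(13,13.5):
  a=np.radians(t);u=np.array([np.cos(np.pi/6)*np.cos(a),np.cos(np.pi/6)*np.sin(a),.5])
  g=-u; up=np.cross(g,[np.sin(a),-np.cos(a),0]); up*=np.sign(up[2])
  Mt=np.c_[-up,np.cross(g,-up),g]; m=np.array([.4725,-.0035,.165])
  for back in(.22,.13,.0): 
    o=m+u*back; T=o-Mt@np.array([.165,0,.065]); plan(T,Mt)
d=grab('side','s2');grab('scene','c2');grab('wrist','w4')
E
```

```text
time: 6.4
position: [0.5468, 0.2989, 0.4541]
tool_rot: [2.6, 0.302, -1.513]
ft_force: [-0.5, 0.1, -3.4]
grip_width: 0.249
time: 6.9
position: [0.5986, 0.1045, 0.4575]
tool_rot: [2.596, 0.304, -1.522]
ft_force: [0.5, 1.0, -3.4]
grip_width: 0.248
time: 7.1
position: [0.6066, 0.0696, 0.4567]
tool_rot: [2.6, 0.29, -1.526]
ft_force: [0.2, -0.6, -3.0]
grip_width: 0.244
t 7.1 p [0.6066 0.0696 0.4567] grasp [0.6846 0.0872 0.3135] x [ 0.475  0.107 -0.873] y [ 0.221 -0.975  0.   ] z [-0.852 -0.193 -0.487] w 21.3 F [ 0.2 -0.6 -3. ] q [ 0.62  0.08 -0.8   1.7   0.04  0.87 -1.53]
shift first mm [ 14.   41.  -12.1] turn [-0.0035  0.0145 -0.0025] shift if after turn [ 14.   41.  -11.7]
shift first mm [15.3 41.3 77.9] turn [-0.0035  0.0145 -0.0025] shift if after turn [14.  41.  78.3]
shift first mm [ 17.2  41.7 207.9] turn [-0.0035  0.0145 -0.0025] shift if after turn [ 14.   41.  208.3]
shift first mm [ 14.   39.5 -12.1] turn [-0.011   0.0145 -0.0068] shift if after turn [ 13.9  39.8 -11.4]
shift first mm [15.3 40.5 77.9] turn [-0.011   0.0145 -0.0068] shift if after turn [13.9 39.8 78.6]
shift first mm [ 17.2  41.9 207.9] turn [-0.011   0.0145 -0.0068] shift if after turn [ 13.9  39.8 208.6]
```

View pics/w4.png

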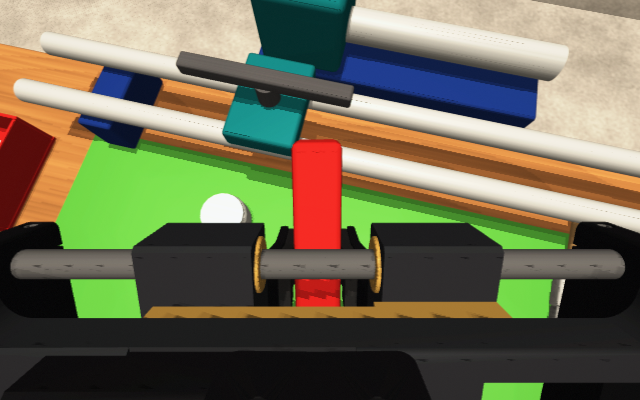

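View pics/c2.png

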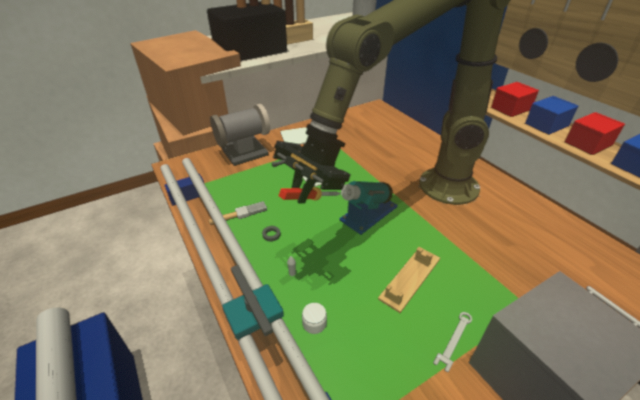

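View pics/s2.png

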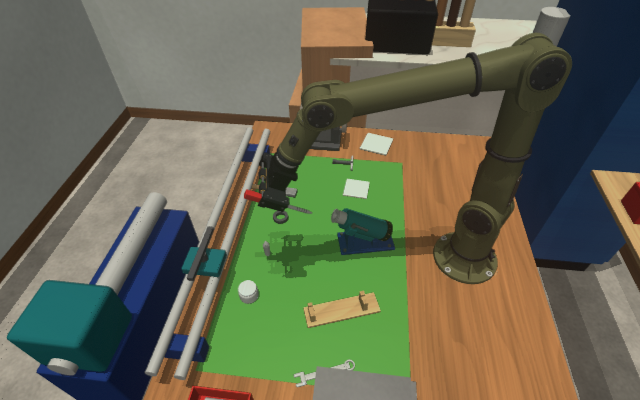

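```bash
python3 -m creep '[[7,20,10,-0.008,0.0145,-0.005,12],[7,20,20,0,0,0,12],[0,0,25,0,0,0,12],[0,0,20,0,0,0,12],[0,0,0,0,0,0,12]]' 40; python3 - <<'E'
from h import *
show()
a=np.radians(13.3);u=np.array([np.cos(np.pi/6)*np.cos(a),np.cos(np.pi/6)*np.sin(a),.5])
g=-u; up=np.cross(g,[np.sin(a),-np.cos(a),0]); up*=np.sign(up[2])
Mt=np.c_[-up,np.cross(g,-up),g]; m=np.array([.4725,-.0035,.165])
for back in(.13,.0): 
    o=m+u*back; T=o-Mt@np.array([.165,0,.065]); plan(T,Mt)
for n,b in(('side',(310,190)),('scene',(300,165))):
    d=grab(n,n+'3'); x,y=b
    cv2.imwrite(f'pics/{n}3c.png',cv2.resize(d['img'][y:y+60,x:x+80,::-1],None,fx=8,fy=8,interpolation=cv2.INTER_CUBIC))
    p,r=tcp();M=r.as_matrix();print(n,'pred tip',proj(d,p+M@[.165,0,.165]),'pred collar',proj(d,p+M@[.165,0,.065]),'mouth',proj(d,m))
E
```

```text
time: 7.75
position: [0.5569, 0.0259, 0.4073]
tool_rot: [2.601, 0.319, -1.501]
ft_force: [0.7, 1.4, -2.7]
grip_width: 0.246
t 7.75 p [0.5569 0.0259 0.4073] grasp [0.6366 0.0457 0.2653] x [ 0.486  0.121 -0.866] y [ 0.242 -0.97  -0.   ] z [-0.84  -0.209 -0.501] w 21.4 F [ 0.7  1.4 -2.7] q [ 0.72 -0.04 -0.76  1.89 -0.19  0.77 -1.27]
shift first mm [0.3 9.1 3.2] turn [ 0.0101 -0.0006  0.0062] shift if after turn [0.4 9.2 3.2]
shift first mm [  0.3   7.8 133.2] turn [ 0.0101 -0.0006  0.0062] shift if after turn [  0.4   9.2 133.2]
side pred tip [325.88647291 213.83973004] pred collar [299.53239291 205.97198453] mouth [334.59051881 214.85719864]
scene pred tip [341.97060584 192.50281488] pred collar [321.33343735 192.18427712] mouth [347.15070078 191.5654718 ]
```

View pics/side3c.png

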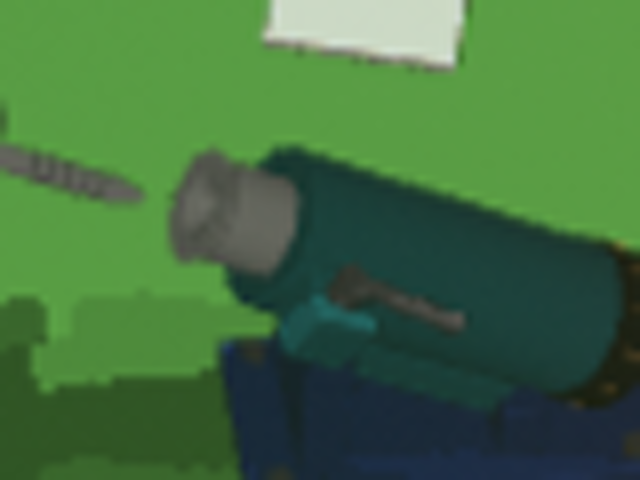

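View pics/scene3c.png

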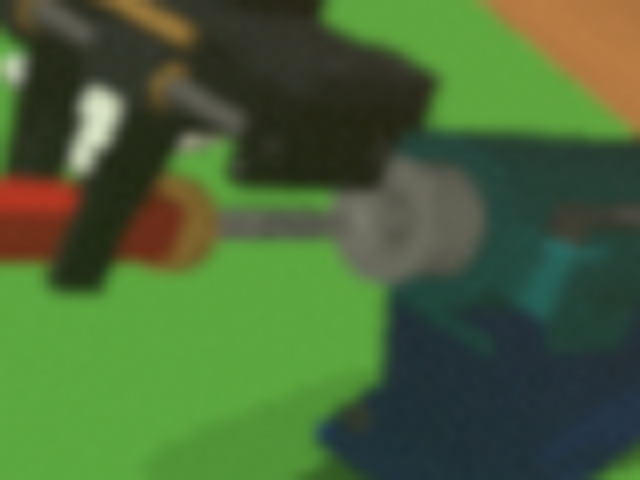

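```bash
python3 - <<'E'
from h import *
A=load('side3');B=load('scene3')
m,e=tri(A,(334.75,215.6),B,(349.2,192.75));t,e2=tri(A,(327.75,214.4),B,(342.5,192.75))
p,r=tcp();M=r.as_matrix();print('mouth',m,e,'tip',t,e2,'pred tip',p+M@[.165,0,.165])
print('mouth rel tip in tool',M.T@(m-t)*1000)
E
```

```text
mouth [0.47127946 0.00408479 0.16714356] 0.0035911817073014255 tip [0.49513173 0.00500297 0.17492575] 0.0014342851877697008 pred tip [0.50233718 0.0118177  0.18442881]
mouth rel tip in tool [-5.11958883 -4.88115166 24.08943228]
```

```bash
python3 -m creep '[[0,5,0,0.01,0,0.006,12],[0,4,0,0,0,0,12],[0,0,10,0,0,0,12],[0,0,8,0,0,0,12],[0,0,0,0,0,0,12]]' 40; python3 - <<'E'
from h import *
show()
a=np.radians(13.3);u=np.array([np.cos(np.pi/6)*np.cos(a),np.cos(np.pi/6)*np.sin(a),.5])
g=-u; up=np.cross(g,[np.sin(a),-np.cos(a),0]); up*=np.sign(up[2])
Mt=np.c_[-up,np.cross(g,-up),g]; m=np.array([.4725,-.0035,.165])
for back in(.1,.0): 
    o=m+u*back; T=o-Mt@np.array([.165,0,.065]); plan(T,Mt)
for n,b in(('side',(310,190)),('scene',(300,165))):
    d=grab(n,n+'4'); x,y=b
    cv2.imwrite(f'pics/{n}4c.png',cv2.resize(d['img'][y:y+60,x:x+80,::-1],None,fx=8,fy=8,interpolation=cv2.INTER_CUBIC))
E
```

```text
time: 8.35
position: [0.5452, 0.0119, 0.3999]
tool_rot: [2.612, 0.301, -1.5]
ft_force: [-0.0, -0.4, -2.7]
grip_width: 0.25
t 8.35 p [0.5452 0.0119 0.3999] grasp [0.6257 0.0307 0.2582] x [ 0.491  0.115 -0.864] y [ 0.228 -0.974  0.   ] z [-0.841 -0.197 -0.504] w 21.8 F [-0.  -0.4 -2.7] q [ 0.74 -0.07 -0.74  1.93 -0.23  0.76 -1.22]
shift first mm [ 1.2 -1.7 16.8] turn [-0.0021 -0.0046 -0.0014] shift if after turn [ 1.2 -1.7 16.8]
shift first mm [  0.7  -1.5 116.8] turn [-0.0021 -0.0046 -0.0014] shift if after turn [  1.2  -1.7 116.8]
```

View pics/side4c.png

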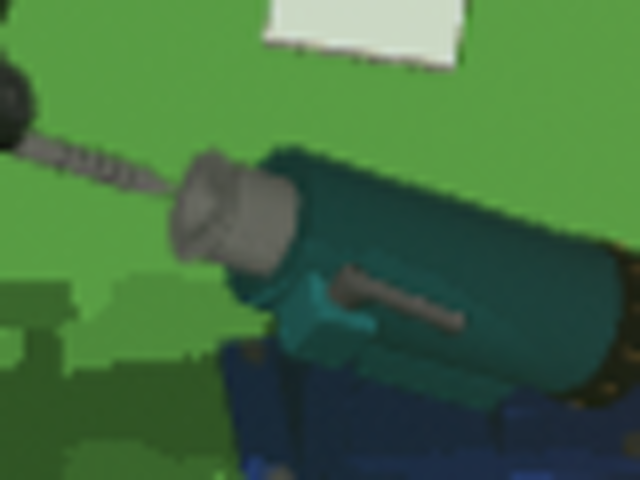

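View pics/scene4c.png

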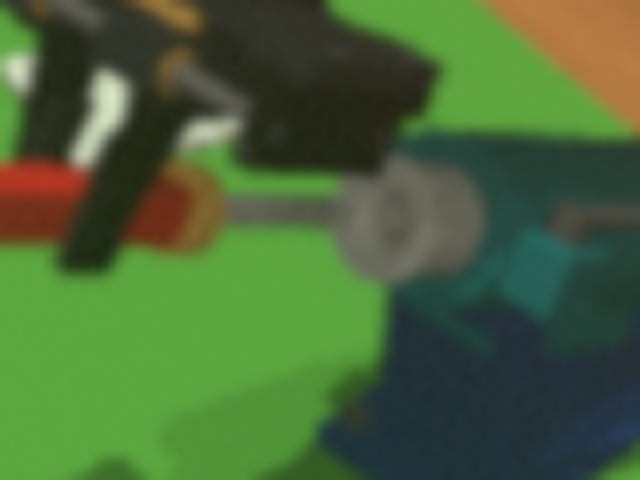

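```bash
python3 -m creep '[[0.7,-3.2,4,0,-0.004,0,12],[0,0,6,0,0,0,12],[0,0,6,0,0,0,12],[0,0,6,0,0,0,12],[0,0,0,0,0,0,12]]' 40; python3 - <<'E'
from h import *
show()
a=np.radians(13.3);u=np.array([np.cos(np.pi/6)*np.cos(a),np.cos(np.pi/6)*np.sin(a),.5])
g=-u; up=np.cross(g,[np.sin(a),-np.cos(a),0]); up*=np.sign(up[2])
Mt=np.c_[-up,np.cross(g,-up),g]; m=np.array([.4725,-.0035,.165])
T=m-Mt@np.array([.165,0,.065]); plan(T,Mt)
for n,b in(('side',(310,190)),('scene',(300,165))):
    d=grab(n,n+'5'); x,y=b
    cv2.imwrite(f'pics/{n}5c.png',cv2.resize(d['img'][y:y+60,x:x+80,::-1],None,fx=8,fy=8,interpolation=cv2.INTER_CUBIC))
E
```

```text
time: 8.95
position: [0.5267, 0.0108, 0.3888]
tool_rot: [2.61, 0.3, -1.503]
ft_force: [-0.4, -0.5, -2.8]
grip_width: 0.25
t 8.95 p [0.5267 0.0108 0.3888] grasp [0.6068 0.0294 0.2469] x [ 0.488  0.114 -0.865] y [ 0.228 -0.974  0.001] z [-0.842 -0.197 -0.502] w 21.8 F [-0.4 -0.5 -2.8] q [ 0.74 -0.11 -0.72  1.98 -0.28  0.75 -1.18]
shift first mm [ 0.6  1.6 95.4] turn [-0.0019 -0.0018 -0.0017] shift if after turn [ 0.8  1.4 95.4]
```

View pics/side5c.png

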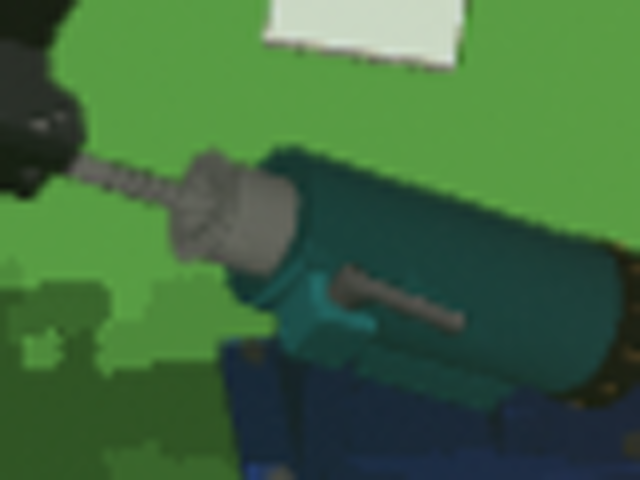

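View pics/scene5c.png

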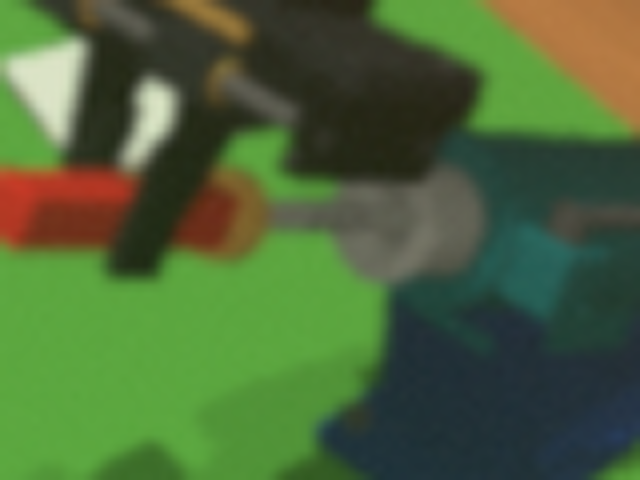

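```bash
python3 -m creep '[[0,0,4,0,0,0,12],[0,0,4,0,0,0,12],[0,0,4,0,0,0,12],[0,0,0,0,0,0,12]]' 40; python3 - <<'E'
from h import *
show()
E
```

```text
time: 9.45
position: [0.5169, 0.0086, 0.3829]
tool_rot: [2.61, 0.301, -1.503]
ft_force: [0.3, -0.4, -2.7]
grip_width: 0.252
t 9.45 p [0.5169 0.0086 0.3829] grasp [0.5971 0.0273 0.2411] x [ 0.489  0.114 -0.865] y [ 0.228 -0.974  0.   ] z [-0.842 -0.197 -0.502] w 21.9 F [ 0.3 -0.4 -2.7] q [ 0.74 -0.13 -0.71  2.01 -0.31  0.74 -1.15]
```

```bash
python3 -m creep '[[0,0,4,0,0,0,12],[0,0,4,0,0,0,12],[0,0,4,0,0,0,12],[0,0,0,0,0,0,12]]' 40;python3 -m creep '[[0,0,3,0,0,0,12],[0,0,3,0,0,0,12],[0,0,3,0,0,0,12],[0,0,0,0,0,0,12]]' 40
```

```text
time: 9.85
position: [0.5068, 0.0062, 0.377]
tool_rot: [2.61, 0.301, -1.503]
ft_force: [0.1, 0.2, -1.7]
grip_width: 0.249
time: 10.25
position: [0.4994, 0.0045, 0.3726]
tool_rot: [2.61, 0.301, -1.502]
ft_force: [-0.0, 0.2, -1.8]
grip_width: 0.246
```

```bash
python3 -m creep '[[0,0,4,0,0,0,12],[0,0,4,0,0,0,12],[0,0,4,0,0,0,12],[0,0,0,0,0,0,12]]' 40;python3 -m creep '[[0,0,3,0,0,0,12],[0,0,3,0,0,0,12],[0,0,3,0,0,0,12],[0,0,0,0,0,0,12]]' 40; python3 - <<'E'
from h import *
show(); print(st()['torque'])
a=np.radians(13.3);u=np.array([np.cos(np.pi/6)*np.cos(a),np.cos(np.pi/6)*np.sin(a),.5])
g=-u; up=np.cross(g,[np.sin(a),-np.cos(a),0]); up*=np.sign(up[2])
Mt=np.c_[-up,np.cross(g,-up),g]; m=np.array([.4725,-.0035,.165])
T=m-Mt@np.array([.165,0,.065]); plan(T,Mt)
for n,b in(('side',(310,190)),('scene',(300,165))):
    d=grab(n,n+'6'); x,y=b
    cv2.imwrite(f'pics/{n}6c.png',cv2.resize(d['img'][y:y+60,x:x+80,::-1],None,fx=8,fy=8,interpolation=cv2.INTER_CUBIC))
E
```

```text
time: 10.65
position: [0.4891, 0.0021, 0.3664]
tool_rot: [2.61, 0.301, -1.503]
ft_force: [-0.2, 1.1, -2.5]
grip_width: 0.251
time: 11.05
position: [0.4817, 0.0003, 0.362]
tool_rot: [2.61, 0.301, -1.502]
ft_force: [-0.4, -0.2, -2.5]
grip_width: 0.246
t 11.05 p [4.817e-01 3.000e-04 3.620e-01] grasp [0.562  0.0191 0.2202] x [ 0.489  0.114 -0.865] y [ 0.228 -0.974  0.   ] z [-0.842 -0.197 -0.502] w 21.4 F [-0.4 -0.2 -2.5] q [ 0.72 -0.21 -0.65  2.11 -0.41  0.72 -1.05]
[-1.75888570e-01  7.77421140e-01 -3.83219629e-04]
shift first mm [ 0.6  1.7 42.1] turn [-0.0016 -0.0026 -0.0014] shift if after turn [ 0.7  1.6 42.1]
```

View pics/side6c.png

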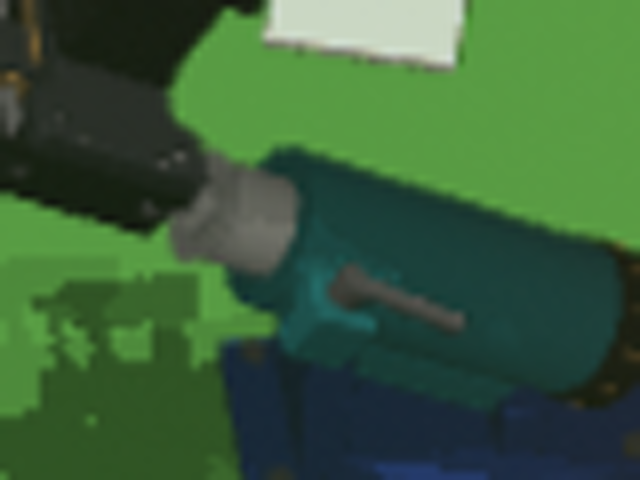

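View pics/scene6c.png

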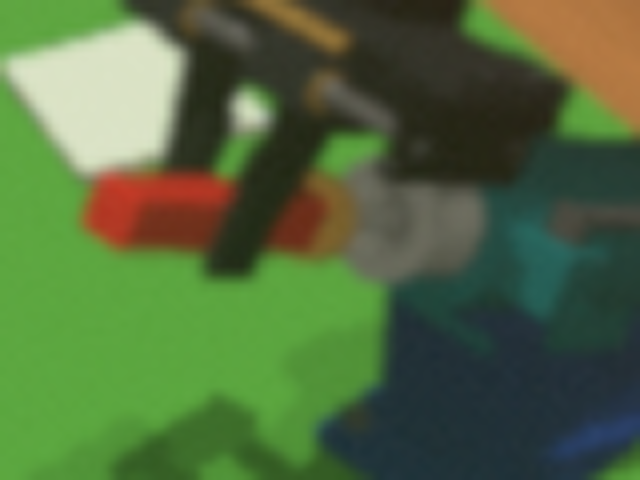

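```bash
python3 -m creep '[[0,0,4,0,0,0,12],[0,0,4,0,0,0,12],[0,0,4,0,0,0,12],[0,0,0,0,0,0,12]]' 40;python3 -m creep '[[0,0,4,0,0,0,12],[0,0,4,0,0,0,12],[0,0,4,0,0,0,12],[0,0,0,0,0,0,12]]' 40;python3 -m creep '[[0,0,2,0,0,0,12],[0,0,2,0,0,0,12],[0,0,2,0,0,0,12],[0,0,0,0,0,0,12]]' 40
```

```text
time: 11.55
position: [0.4714, -0.0021, 0.3558]
tool_rot: [2.61, 0.301, -1.503]
ft_force: [-0.1, -0.7, -3.1]
grip_width: 0.248
time: 11.95
position: [0.4614, -0.0044, 0.3498]
tool_rot: [2.61, 0.301, -1.503]
ft_force: [0.3, -0.4, -3.2]
grip_width: 0.247
time: 12.35
position: [0.4567, -0.0055, 0.3471]
tool_rot: [2.61, 0.301, -1.502]
ft_force: [0.1, -0.9, -1.9]
grip_width: 0.25
```

Still no load on the wrist, and about 12–13 mm remain. I'm creeping in with small rows.

```bash
python3 -m creep '[[0,0,2,0,0,0,12],[0,0,1,0,0,0,12],[0,0,1,0,0,0,12],[0,0,0,0,0,0,12]]' 40;python3 -m creep '[[0,0,1,0,0,0,12],[0,0,1,0,0,0,12],[0,0,1,0,0,0,12],[0,0,0,0,0,0,12]]' 40;python3 -m creep '[[0,0,1,0,0,0,12],[0,0,1,0,0,0,12],[0,0,0,0,0,0,12]]' 40
```

```text
time: 12.75
position: [0.4534, -0.0063, 0.3452]
tool_rot: [2.61, 0.301, -1.502]
ft_force: [0.3, 0.1, -3.2]
grip_width: 0.251
time: 13.15
position: [0.4509, -0.0069, 0.3436]
tool_rot: [2.61, 0.301, -1.502]
ft_force: [-0.4, 0.5, -2.4]
grip_width: 0.248
time: 13.45
position: [0.4492, -0.0073, 0.3427]
tool_rot: [2.611, 0.301, -1.502]
ft_force: [-0.5, 0.1, -1.7]
grip_width: 0.247
```

```bash
for i in 1; do python3 -m creep '[[0,0,1,0,0,0,12],[0,0,0,0,0,0,12]]' 40; done; python3 -m creep '[[0,0,1,0,0,0,12],[0,0,0,0,0,0,12]]' 40;python3 -m creep '[[0,0,1,0,0,0,12],[0,0,0,0,0,0,12]]' 40; python3 - <<'E'
from h import *
show()
a=np.radians(13.3);u=np.array([np.cos(np.pi/6)*np.cos(a),np.cos(np.pi/6)*np.sin(a),.5])
g=-u; up=np.cross(g,[np.sin(a),-np.cos(a),0]); up*=np.sign(up[2])
Mt=np.c_[-up,np.cross(g,-up),g]; m=np.array([.4725,-.0035,.165])
T=m-Mt@np.array([.165,0,.065]); plan(T,Mt)
for n,b in(('scene',(320,165)),):
    d=grab(n,n+'7'); x,y=b
    cv2.imwrite(f'pics/{n}7c.png',cv2.resize(d['img'][y:y+60,x:x+80,::-1],None,fx=8,fy=8,interpolation=cv2.INTER_CUBIC))
E
```

```text
time: 13.65
position: [0.4488, -0.0074, 0.3427]
tool_rot: [2.612, 0.301, -1.5]
ft_force: [2.3, -0.1, -1.5]
grip_width: 0.248
time: 13.85
position: [0.4484, -0.0074, 0.3427]
tool_rot: [2.613, 0.301, -1.497]
ft_force: [4.6, 1.2, -1.9]
grip_width: 0.248
time: 14.05
position: [0.4481, -0.0074, 0.3428]
tool_rot: [2.614, 0.301, -1.494]
ft_force: [6.7, 1.9, -2.0]
grip_width: 0.248
t 14.05 p [ 0.4481 -0.0074  0.3428] grasp [0.5291 0.0113 0.2015] x [ 0.494  0.114 -0.862] y [ 0.228 -0.974  0.002] z [-0.839 -0.197 -0.507] w 21.6 F [ 6.7  1.9 -2. ] q [ 0.67 -0.27 -0.57  2.2  -0.47  0.7  -0.97]
shift first mm [1.3 1.8 2.6] turn [-0.0011 -0.0084 -0.0025] shift if after turn [1.3 1.8 2.5]
```

View pics/scene7c.png

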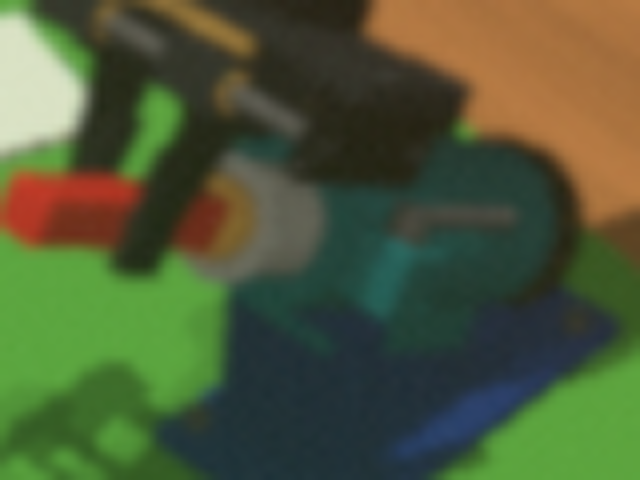

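The collar sits on the quill face near (349,192). The force climbs by about 2.3 N per commanded mm with almost no travel. I'll press a little more and hold.

```bash
python3 -m creep '[[0,0,1,0,0,0,12],[0,0,1,0,0,0,12],[0,0,0,0,0,0,12],[0,0,0,0,0,0,12],[0,0,0,0,0,0,12]]' 40; python3 - <<'E'
from h import *
show(); d=grab('side','side8');cv2.imwrite('pics/side8c.png',cv2.resize(d['img'][175:255,290:410,::-1],None,fx=6,fy=6,interpolation=cv2.INTER_CUBIC))
E
```

```text
time: 14.6
position: [0.4474, -0.0075, 0.3429]
tool_rot: [2.617, 0.3, -1.49]
ft_force: [11.2, 3.3, -2.0]
grip_width: 0.252
t 14.6 p [ 0.4474 -0.0075  0.3429] grasp [0.5289 0.0112 0.2019] x [ 0.497  0.114 -0.86 ] y [ 0.228 -0.974  0.002] z [-0.837 -0.197 -0.51 ] w 22.0 F [11.2  3.3 -2. ] q [ 0.67 -0.28 -0.57  2.21 -0.48  0.7  -0.97]
```

View pics/side8c.png

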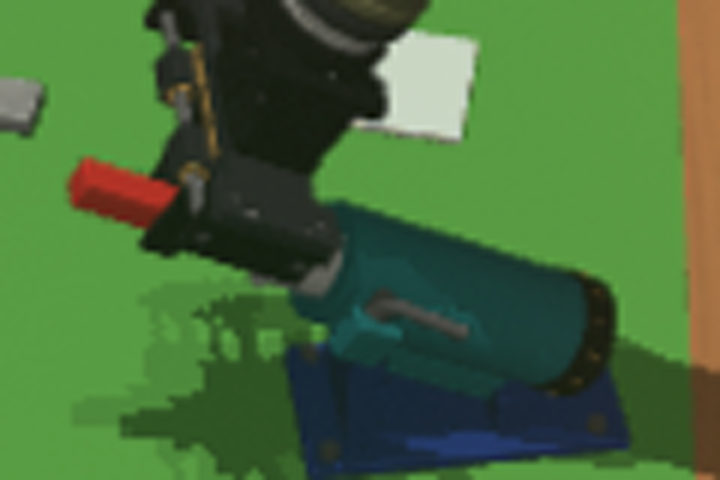

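Stopped at 11 N along the axis with no side force, and the travel agrees with the prediction to 3 mm. Drawing out along the same axis.

```bash
python3 -m creep '[[0,0,-5,0,0,0,12],[0,0,-10,0,0,0,12],[0,0,-15,0,0,0,12],[0,0,-15,0,0,0,12],[0,0,-15,0,0,0,12]]' 40; python3 -m creep '[[0,0,-15,0,0,0,12],[0,0,-15,0,0,0,12],[0,0,-15,0,0,0,12],[0,0,-20,0,0,0,12],[0,0,-20,0,0,0,12]]' 40;  python3 -m creep '[[0,0,-20,0,0,0,12],[0,0,-10,0,0,0,12],[0,0,0,0,0,0,12]]' 40; python3 - <<'E'
from h import *
show()
grab('wrist','w9');d=grab('side','side9')
cv2.imwrite('pics/side9c.png',cv2.resize(d['img'][150:270,240:400,::-1],None,fx=5,fy=4,interpolation=cv2.INTER_CUBIC))
E
```

```text
time: 15.15
position: [0.4961, 0.0035, 0.3704]
tool_rot: [2.61, 0.301, -1.504]
ft_force: [-0.1, 0.1, -2.7]
grip_width: 0.249
time: 15.65
position: [0.5677, 0.0201, 0.413]
tool_rot: [2.61, 0.301, -1.504]
ft_force: [0.4, 0.0, -2.3]
grip_width: 0.248
time: 15.95
position: [0.5932, 0.0263, 0.4285]
tool_rot: [2.611, 0.303, -1.501]
ft_force: [-0.1, 0.2, -2.7]
grip_width: 0.243
t 15.95 p [0.5932 0.0263 0.4285] grasp [0.6735 0.0453 0.2868] x [ 0.49   0.116 -0.864] y [ 0.229 -0.974 -0.001] z [-0.841 -0.197 -0.503] w 21.2 F [-0.1  0.2 -2.7] q [ 0.68  0.04 -0.75  1.79 -0.08  0.8  -1.37]
```

View pics/side9c.png

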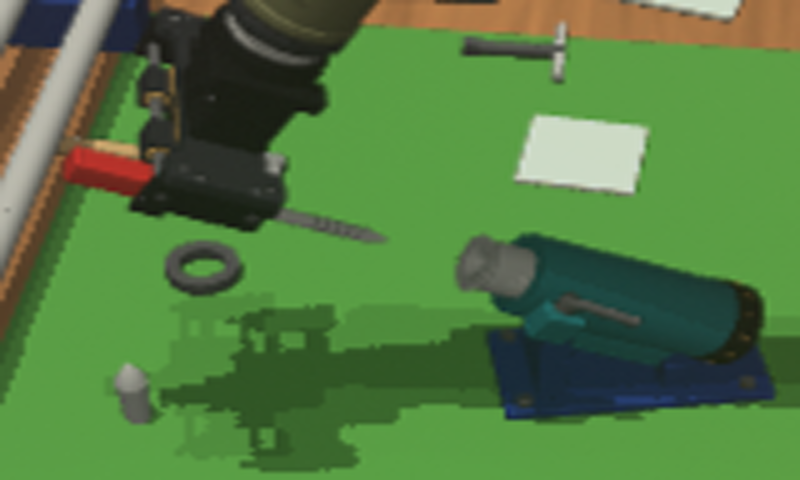

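```bash
python3 - <<'E'
from h import *
d=load('wrist0'); P=[onz(d,*p,.008)[:2] for p in((354,43),(439,118),(367,202),(285,135))]
print('B (wrist0)',[np.linalg.norm(P[k]-P[k-1]).round(4) for k in range(4)],np.mean(P,0))
for n in('side0','scene0'):
    d=load(n);im=d['img']
    x,y=(325,120) if n=='side0' else (265,115)
    cv2.imwrite(f'pics/{n}t.png',cv2.resize(im[y:y+90,x:x+100,::-1],None,fx=6,fy=6,interpolation=cv2.INTER_CUBIC))
    # subpixel area by fractional coverage vs green, for A
    c=(356,188) if n=='side0' else (316,176)
    w=im[c[1]-25:c[1]+25,c[0]-25:c[0]+25].astype(float)
    r=w[:,:,0]; lo=np.median(r[:5,-5:]); hi=np.percentile(r[20:30,20:30],50); f=np.clip((r-lo)/(hi-lo),0,1); f[f<.15]=0
    n_,l,s,_=cv2.connectedComponentsWithStats((f>0).astype('uint8')); k=l[25,25]; f[l!=k]=0
    ys,xs=np.mgrid[:50,:50]; cu=(f*xs).sum()/f.sum()+c[0]-25; cv=(f*ys).sum()/f.sum()+c[1]-25
    q=[onz(d,cu+a,cv+b,.008)[:2] for a,b in((0,0),(1,0),(0,1))]; A=abs(np.linalg.det(np.array([q[1]-q[0],q[2]-q[0]])))
    print(n,'A centre',q[0],'side from area',np.sqrt(A*f.sum()))
E
```

```text
B (wrist0) [np.float64(0.1251), np.float64(0.1273), np.float64(0.1271), np.float64(0.1273)] [ 0.32884483 -0.6220367 ]
side0 A centre [ 0.40594577 -0.30433691] side from area 0.09984970044377355
scene0 A centre [ 0.40769705 -0.30397132] side from area 0.10100450160982831
```

View pics/side0t.png

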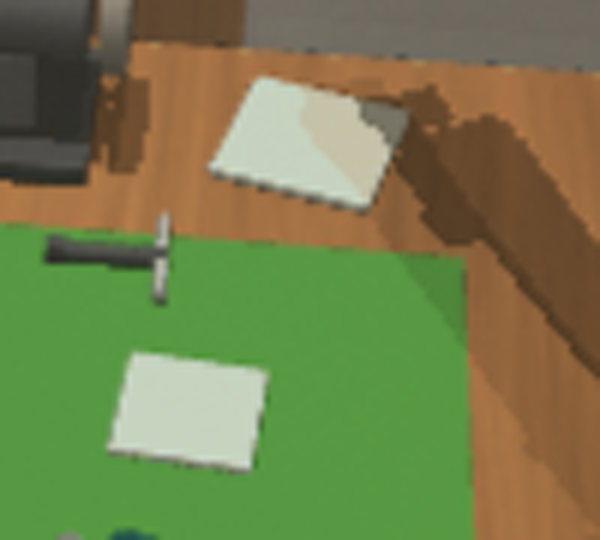

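Tile candidates in the side view are A at (356,188), on the mat, and B at (374,143), on the wood. A measures 100 mm a side and B measures 127 mm, so A is the one meant; the crop confirms it lies on the mat. The rod is clear of the bore, with its tip at about side pixel (317,210).

```bash
cat > fin.py <<'E'
from h import *
def fin(h):
    M=tcp()[1].as_matrix(); g=M[:,2]*[1,1,0]; g/=np.linalg.norm(g)
    Mt=Mxy([0,0,-1],np.cross([0,0,1],g)); T=np.array([.407,-.304,h])-Mt@np.array([.166,0,.1655]); print('T',T.round(3)); plan(T,Mt)
E
python3 - <<'E'
from fin import *
show();fin(.2);d=load('side0');print('brush',onz(d,285,191,.02),onz(d,262,187,.02))
E
```

```text
t 16.05 p [0.5919 0.0261 0.4273] grasp [0.6718 0.0449 0.2853] x [ 0.488  0.114 -0.866] y [ 0.228 -0.974 -0.   ] z [-0.843 -0.197 -0.501] w 21.7 F [-0.3 -0.7 -2.8] q [ 0.68  0.04 -0.75  1.79 -0.08  0.8  -1.37]
T [ 0.568 -0.266  0.366]
shift first mm [  8.  279.2 108.4] turn [ 1.000e-04 -5.246e-01  2.000e-04] shift if after turn [ 61.3 279.2  89.8]
brush [ 0.69659377 -0.24017618  0.02      ] [ 0.79625763 -0.25238109  0.02      ]
```

```bash
python3 -m creep '[[0,30,0,0,0,0,12],[0,40,0,0,0,0,12],[0,40,0,0,0,0,12],[0,40,0,0,0,0,12],[0,40,0,0,0,0,12]]' 40; python3 -m creep '[[0,40,0,0,-0.105,0,12],[0,30,0,0,-0.105,0,12],[0,10,0,0,-0.105,0,12],[0,0,0,0,-0.105,0,12],[0,0,0,0,-0.105,0,12]]' 40; python3 -m creep '[[0,0,0,0,0,0,12]]' 40; python3 - <<'E'
from fin import *
show();fin(.11)
E
```

```text
time: 16.55
position: [0.6349, -0.1604, 0.4276]
tool_rot: [2.609, 0.301, -1.504]
ft_force: [-0.1, -0.7, -1.9]
grip_width: 0.249
time: 17.05
position: [0.6533, -0.2377, 0.4277]
tool_rot: [2.097, 0.24, -2.104]
ft_force: [0.1, 1.0, -2.6]
grip_width: 0.249
time: 17.15
position: [0.6545, -0.2359, 0.4269]
tool_rot: [2.099, 0.246, -2.1]
ft_force: [0.5, -0.4, -3.6]
grip_width: 0.244
t 17.15 p [ 0.6545 -0.2359  0.4269] grasp [ 0.6544 -0.2357  0.2629] x [-0.     0.001 -1.   ] y [ 0.23  -0.973 -0.001] z [-0.973 -0.23   0.   ] w 21.2 F [ 0.5 -0.4 -3.6] q [ 0.66  0.46 -0.51  1.27  0.22  1.47 -1.17]
T [ 0.568 -0.266  0.276]
shift first mm [150.9   9.7  91. ] turn [-0.      0.0002  0.0013] shift if after turn [150.9   9.5  91. ]
```

```bash
python3 -m creep '[[0,3,30,0,0,0,12],[20,3,30,0,0,0,12],[30,3,20,0,0,0,12],[35,0,11,0,0,0,12],[30,0,0,0,0,0,12]]' 40; python3 -m creep '[[20,0,0,0,0,0,12],[16,0,0,0,0,0,12],[0,0,0,0,0,0,12],[0,0,0,0,0,0,12],[0,0,0,0,0,0,12]]' 40; python3 - <<'E'
from fin import *
show();fin(.11); p,r=tcp();M=r.as_matrix();t=p+M@[.166,0,.1655];print('tip',t)
for n in('side','scene'):
    d=grab(n,n+'10'); print(n,proj(d,t))
    x,y=(300,130) if n=='side' else (250,120)
    cv2.imwrite(f'pics/{n}10c.png',cv2.resize(d['img'][y:y+110,x:x+120,::-1],None,fx=5,fy=5,interpolation=cv2.INTER_CUBIC))
E
```

```text
time: 17.65
position: [0.5649, -0.2676, 0.3119]
tool_rot: [2.104, 0.237, -2.098]
ft_force: [-0.1, 0.1, -3.2]
grip_width: 0.25
time: 18.15
position: [0.5684, -0.2662, 0.2789]
tool_rot: [2.104, 0.241, -2.094]
ft_force: [0.0, 0.3, -2.4]
grip_width: 0.249
t 18.15 p [ 0.5684 -0.2662  0.2789] grasp [ 0.5693 -0.2664  0.1149] x [ 0.005 -0.001 -1.   ] y [ 0.228 -0.974  0.002] z [-0.974 -0.228 -0.005] w 21.7 F [ 0.   0.3 -2.4] q [ 0.79  0.4  -0.49  1.65  0.2   1.14 -1.09]
T [ 0.568 -0.266  0.276]
shift first mm [ 2.9 -0.1  0.3] turn [-0.     -0.0046 -0.0023] shift if after turn [ 2.9 -0.   0.3]
tip [ 0.4081355  -0.3041759   0.11215133]
side [357.17852333 169.39309852]
scene [315.74782391 153.91253297]
```

View pics/side10c.png

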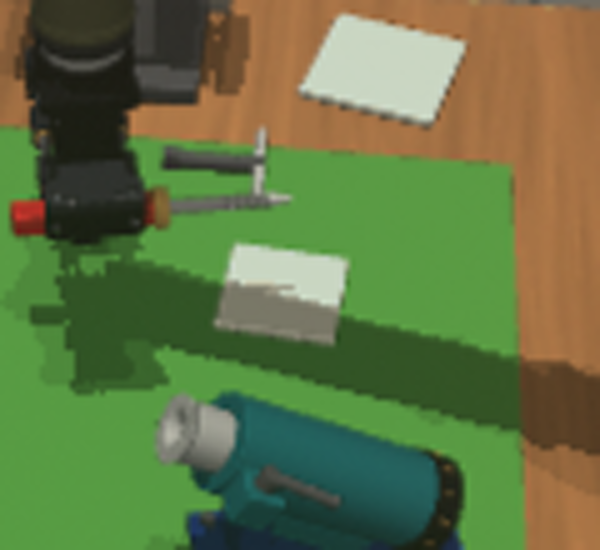

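View pics/scene10c.png

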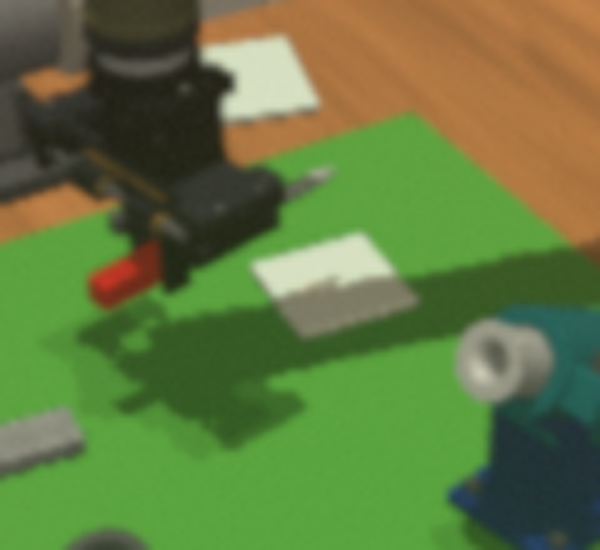

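View pics/scene10.png

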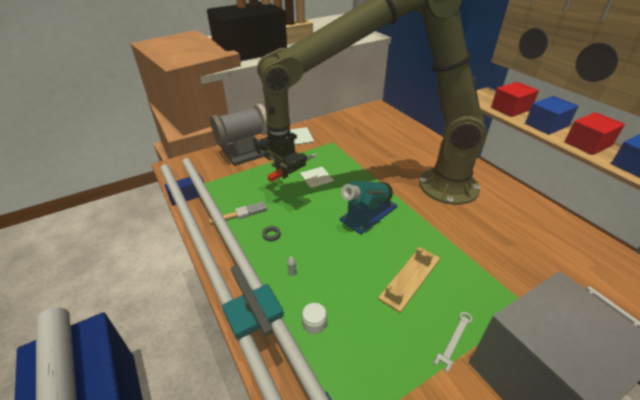

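```bash
python3 - <<'E'
from h import *
print(tri(load('side10'),(358.4,170),load('scene10'),(316.6,154.4)))
A=load('side10');B=load('scene10')
print('collar',tri(A,(300+157/5,130+208/5),A,(0,0))[0] if 0 else '')
show(); print(np.abs(st()['qd']).max())
E
python3 -m creep '[[0,0,0,0,0,0,12],[0,0,0,0,0,0,12],[0,0,0,0,0,0,12]]' 40
python3 - <<'E'
from h import *
show(); print(np.abs(st()['qd']).max()); print(ctrl.close_job())
E
```

```text
(array([ 0.40299518, -0.30683978,  0.10689866]), np.float64(0.00027096528335234996))
collar 
t 18.25 p [ 0.5684 -0.2662  0.2787] grasp [ 0.5691 -0.2663  0.1147] x [ 0.004 -0.001 -1.   ] y [ 0.228 -0.974  0.002] z [-0.974 -0.228 -0.004] w 21.6 F [-1.1  0.1 -2.8] q [ 0.79  0.4  -0.49  1.65  0.2   1.14 -1.09]
0.007414621362290573
time: 18.55
position: [0.5678, -0.2661, 0.2774]
tool_rot: [2.102, 0.242, -2.097]
ft_force: [0.5, 0.1, -2.2]
grip_width: 0.247
t 18.55 p [ 0.5678 -0.2661  0.2774] grasp [ 0.5682 -0.2661  0.1134] x [ 0.002 -0.    -1.   ] y [ 0.228 -0.974  0.001] z [-0.974 -0.228 -0.002] w 21.5 F [ 0.5  0.1 -2.2] q [ 0.79  0.4  -0.49  1.65  0.2   1.14 -1.09]
0.0036873132156477325
the job is handed in; nothing more can be done
None
```

I gripped the gauge in its rack and slid the rod into the bore until the collar stopped against the face. I then drew it right out and handed the job in at 18.6 s, with the gauge held level over the 100 mm tile. No verdict was reported.

**Seating in the bore:** The stop showed as a steady force rise to about 12 N along the bore, with almost no travel and no side load. It came about 3 mm short of my predicted depth, which is within the camera error. The scene picture showed the collar on the face, but I could not measure the last millimetre directly.

**Final pose:** Two cameras put the tip at (0.403, -0.307, 0.107) m, against a measured tile centre of (0.407, -0.304) m. The arm's own pose, taken slightly earlier, gave (0.408, -0.304, 0.112) m, so the two disagree by about 8 mm, well inside the 30 mm allowed. The tool was level to about 0.1°, nearly still, with the handle gripped at 21.5 mm opening.

**Other things on the bench:** The last pictures show none of them visibly displaced and nothing touching the gauge; I judged this by eye and did not measure it. The other white tile measures 127 mm, so I left it alone.

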